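# Load the microscopy cooling station

## Task

Get the cooling station ready: tip every cooling block that stands on end in front of it onto its side by pushing it over the station's front edge, so that it lies flat on the metal bed with its recess up, push it back against the stop rail, and set into each recess the sample pot of the same shape, fully home and level; a pot whose block is not there is not needed, just leave it. Only when all the blocks are lying and loaded, push the station's switch lever all the way over to on. Do not knock over the bottles, the jar or the beaker.

Things in the scene. Friction and masses are not known exactly. Their poses are not given: they have to be found in the camera images.
- station: cooling station, fixed: flat aluminium bed 20 mm high, 170 mm deep (own x 0 to 170), 430 mm wide (y -215 to +215). Origin at bench level in the middle of its upright front edge (nearest the robot), the fence for tipping; x points away from the robot. Stop rail 35 mm high at the back (x 170), chiller unit 60 mm high behind it to x 273. A block just tipped may overhang the front edge by up to 60 mm; pushed back to the rail, its centre is at x 95.
- block_round_mid (a point): centre of a cooling block (may be absent): slick white plastic (friction 0.2), about 0.7 kg, 80 deep (own x) x 100 (y) x 150 mm tall (z). Starts standing on end, +x side facing the fence, 15-50 mm short of it, within 5 deg. Its grey -x face has a recess 8 mm deep, round, 73 mm across. Lying as wanted, own x points down, own z across the bed, grey face up, 100 mm above the bench.
- block_round_recess (a point): centre of the floor of that block's recess (round); same axes as the block. It lies 65 mm from the block's foot, 8 mm below the grey face; that face is plain from 115 mm above the foot up to the top.
- block_square_mid (a point): centre of a cooling block (may be absent): slick white plastic (friction 0.2), about 0.7 kg, 80 deep (own x) x 100 (y) x 150 mm tall (z). Starts standing on end, +x side facing the fence, 15-50 mm short of it, within 5 deg. Its grey -x face has a recess 8 mm deep, square, 65 x 65 mm. Lying as wanted, own x points down, own z across the bed, grey face up, 100 mm above the bench.
- block_square_recess (a point): centre of the floor of that block's recess (square); same axes as the block. It lies 65 mm from the block's foot, 8 mm below the grey face; that face is plain from 115 mm above the foot up to the top.
- block_oblong_mid (a point): centre of a cooling block (may be absent): slick white plastic (friction 0.2), about 0.7 kg, 80 deep (own x) x 100 (y) x 150 mm tall (z). Starts standing on end, +x side facing the fence, 15-50 mm short of it, within 5 deg. Its grey -x face has a recess 8 mm deep, oblong, 99 mm long (along the block's own z) by 53 mm. Lying as wanted, own x points down, own z across the bed, grey face up, 100 mm above the bench.
- block_oblong_recess (a point): centre of the floor of that block's recess (oblong); same axes as the block. It lies 65 mm from the block's foot, 8 mm below the grey face; that face is plain from 115 mm above the foot up to the top.
- pot_round_mid (a point): centre (22.5 mm above its underside) of a closed white sample pot with a grey lid, round, 64 mm in diameter, 45 mm tall, about 0.16 kg, standing upright on the bench; own z is up. Set down in its recess its centre is 22.5 mm above the recess floor. Always present, even when its block is not.
- pot_square_mid (a point): centre (22.5 mm above its underside) of a closed white sample pot with a grey lid, square, 56 x 56 mm, sides along its own x and y, 45 mm tall, about 0.16 kg, standing upright on the bench; own z is up. Set down in its recess its centre is 22.5 mm above the recess floor. Always present, even when its block is not.
- pot_oblong_mid (a point): centre (22.5 mm above its underside) of a closed white sample pot with a grey lid, oblong, 90 mm along its own x by 44 mm along its own y, 45 mm tall, about 0.16 kg, standing upright on the bench; own z is up. Set down in its recess its centre is 22.5 mm above the recess floor. Always present, even when its block is not.
- switch (a joint): the station's power switch: a black toggle lever on a small grey block. About 0 to 0.1 rad = off, leaning towards its own -x; 1.0 rad = end of travel (on), leaning to its own +x; it stays where it is left and moves at under 2 N at the tip.
- switch_tip (a point): the tip of the switch lever, which is about 90 mm long
- switch_base: the switch's grey base, fixed, 70 x 50 mm and 25 mm high; origin at bench level under the middle; the lever pivots 22 mm above the origin and swings in its own x-z plane, through upright at 0.5 rad
- dropper: bystander: small white dropper bottle with a red cap, 30 mm across, 70 mm tall, between the robot and the blocks; origin under its foot
- beaker: bystander: glass beaker, 68 mm across, 70 mm tall, on the right; origin under its foot
- reagent: bystander: amber bottle, 64 mm across, 130 mm tall, on the right; origin under its foot
- jar: bystander: amber glass jar with a black cap, 50 mm across, 75 mm tall, on the left; origin under its foot
Not all that is in view belongs to the job. Leave any yellow look-alike of the switch_base alone.

How it is judged:
By the outcome, as a careful person would: the job done as asked, in the order asked, and still so for the second after the job is handed in, with the robot touching nothing.
Of block_round, block_square, block_oblong only 2 to 3 are there at a start; the rules pass over those that are not, and their reading is None.
At some moment in a run one of pot_round, pot_square, pot_oblong may be knocked a few centimetres aside while the robot is not near it.
It also fails if it takes over 210 s, if anything falls off the work surface, if the arm or the gripper's body presses on something with over 40 N, if the wrist force passes 120 N, or if a joint passes its speed limit or range.

## Robot

A 6-joint arm with a two-finger parallel gripper is mounted at the origin on the work surface. World frame = base frame: x ahead of the robot, y to its left, z up, the work surface at z = 0. Lengths are in m, angles in rad, forces in N, time in s.
With the tool pointing down it reaches from about 0.4 to 0.825 m from the base axis. Payload 7 kg.
Tool frame: the origin (TCP) lies on the centre line of the jaws, within the pads' length; the fingertips stand 8 mm ahead of it and the grasp point (between the pads) lies 11 mm behind it; z points along the fingers, y is the line along which they close (so a half turn about z gives the same grasp; the last joint's range is limited). The gripper opens to 85 mm and grips with 20 to 120 N. Pads are 22 mm wide; open, the fingers measure 114 mm over their backs; the gripper's body (76 mm by 85 mm) begins 54 mm behind the grasp point. The pads swing forward as they close: fully open they stand 13 mm farther back than shut.
Start: joints at [-1.016, 0.359, 0.012, 0, -1.224, -0.288], TCP at [0.178, -0.651, 0.239] pointing down, gripper open.
Joint ranges: [-3.07, 3.07], [-1.43, 2.12], [-1.02, 1.25], [-3.03, 1.67], [-3.05, -0], [-3.03, 3.03]. Speed limits (rad/s): [2.39, 2.39, 3.01, 3.14, 3.14, 3.14].

## Interface

Orientations are given as a unit quaternion [w, x, y, z].
In Python, from plant import robot gives the robot as it stands.
- The arm moves only by the shell command python3 -m inch 'ROWS' [OPENING] [FORCE]. ROWS is JSON, a list of rows, each a list of 6 numbers: the shift along the world's x, y, z in mm, then the turn, a rotation vector about the world's x, y, z in degrees. In form: [[tx, ty, tz, ax, ay, az], ...]. A call has 1 to 8 rows; each row shifts and turns the commanded pose from where the row before left it; what a row does not reach is not made up. A row lasts 1/12 s, in which the tool goes at most 41.7 mm and 7.16 degrees, less where a joint would pass 70% of its speed; a pose out of reach is approached as far as the arm can. A call is refused whole if a number of a shift passes 41.7 or a number of a turn 7.16, either way. A call with a gripper value outside its range is refused whole. OPENING is the finger opening in mm, from 0 to 85.4, set as the call begins (- or left out, the last holds). The fingers move at their own pace and stop on an object; FORCE is the grip in N (left out, the last holds). Time passes only in rows, so rows that do not move let the fingers close. It gives the time, the measured TCP pose, the force, the opening and the grip force at its end, in the units of the state.
- robot.state(): the state, without advancing time (a new reading comes with each control period).
- robot.camera(name): name is "scene" or "top" or "wrist"; returns a dict with "img" (480x640x3 uint8, red, green, blue), "z_map" (480x640 float32, m along the optical axis (not along the pixel's ray), 0 where there is no reading), "K" (3x3 intrinsics, pixels), "origin" and "attitude" of the camera in the world. Camera axes: x right, y up, looking along -z (the intrinsics and any distortion apply to the point x, -y, -z); pixel columns grow to the right and rows downward; lengths in m; the calibration is good to about 2 mm. The wrist camera is an equidistant fisheye: a pixel r from the principal point sees the ray r / f radians off the axis. A picture is of the moment at which its call begins.
- robot.finish_job(): hands the job in; it is judged then, once.
The state is a dict: "time_s": time; "joint_positions": joint angles; "qvel": joint speeds; "joint_efforts": joint torques, N m; "position": TCP position; "orientation": TCP orientation; "wrist_force": force on the tool from outside, world axes, zero at the start; "moment": the same for the moment, N m; "grip_width": opening from 0.0 (shut) to 1.0 (fully open); "grasp_force": force on a finger pad.
Only numpy, scipy, OpenCV 4.12 (cv2) and the standard library are available. Lean on these libraries where they do the work, as an engineer would, in place of code of your own. Each camera call takes 0.05 s, during which the arm holds its last target. There are 200 camera calls.

## Working session

There is one attempt and no reset: what is moved stays moved. The work goes in short steps, Python scripts to look and compute and a shell command to move; the robot and the scene stay as the last step left them, time stands still between calls to the robot, and variables do not carry over. Pictures are saved under pics/ and viewed, at most 14 in all, crops included, and the job is handed in when it is done.

```bash
ls; mkdir -p pics; cat > h.py <<'E'
import numpy as np,cv2
from scipy.spatial.transform import Rotation as R
from plant import robot
def shot(n,f=None):
    c=robot.camera(n)
    if f: cv2.imwrite('pics/'+f,c['img'][:,:,::-1])
    return c
def rot(c):
    a=np.array(c['attitude'],float)
    return a if a.shape==(3,3) else R.from_quat(a[[1,2,3,0]]).as_matrix()
def cloud(c):
    z=c['z_map'];K=c['K'];v,u=np.mgrid[:480,:640]
    p=np.stack([(u-K[0,2])/K[0,0]*z,-(v-K[1,2])/K[1,1]*z,-z],-1)
    return p@rot(c).T+np.array(c['origin'])
def plane(c,u,v,h):
    K=c['K'];d=rot(c)@np.array([(u-K[0,2])/K[0,0],-(v-K[1,2])/K[1,1],-1])
    o=np.array(c['origin']);return o+d*(h-o[2])/d[2]
E
python3 - <<'E'
from h import *
for n in('scene','top'):
    c=shot(n,n+'0.png');print(n,c['K'],c['origin'],c['attitude'],(c['z_map']>0).mean())
print(robot.state())
E
```

```text
pics
scene [[451.32981362   0.         322.47755101]
 [  0.         451.32981362 241.52031219]
 [  0.           0.           1.        ]] [ 0.83049424 -0.64923193  1.0967305 ] [0.91819805 0.29405061 0.07348435 0.25504239] 0.99615234375
top [[436.74743651   0.         318.60608949]
 [  0.         436.74743651 241.9651654 ]
 [  0.           0.           1.        ]] [ 0.37036529 -0.00179176  1.03478631] [ 0.71068302  0.05018377 -0.05538957 -0.69953073] 0.9958756510416666
{'time_s': 0.1, 'joint_positions': array([-1.01591589e+00,  3.59295870e-01,  1.11235935e-02, -3.10300561e-04,
       -1.22411309e+00, -2.88120405e-01]), 'qvel': array([ 0.00066645, -0.00160427,  0.00092287, -0.00024341, -0.00047527,
        0.0005637 ]), 'joint_efforts': array([-1.96590860e-03, -5.84763050e+01,  2.94109690e+01,  6.95466578e+00,
       -3.17375700e-03, -1.03419080e-05]), 'position': array([ 0.17780273, -0.65070629,  0.23845789]), 'orientation': array([-1.71492645e-04, -1.32932497e-01,  9.91124803e-01,  7.39039505e-04]), 'wrist_force': array([-0.21924388,  0.7375441 , -0.32063065]), 'moment': array([0.00079844, 0.01328652, 0.03574723]), 'grasp_force': 0.0, 'grip_width': 0.9988670080594508}
```

View pics/scene0.png

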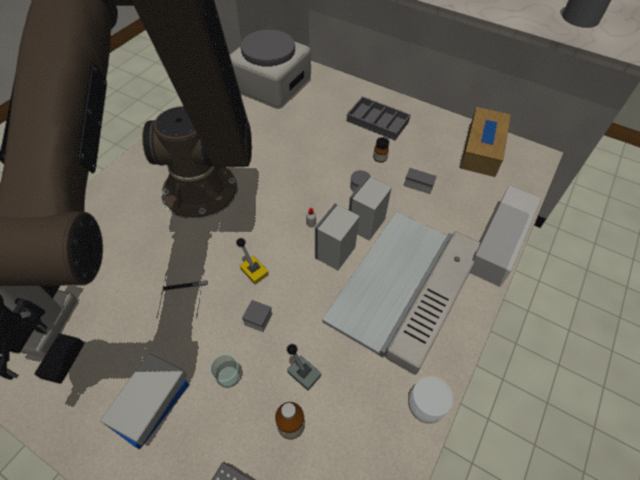

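View pics/top0.png

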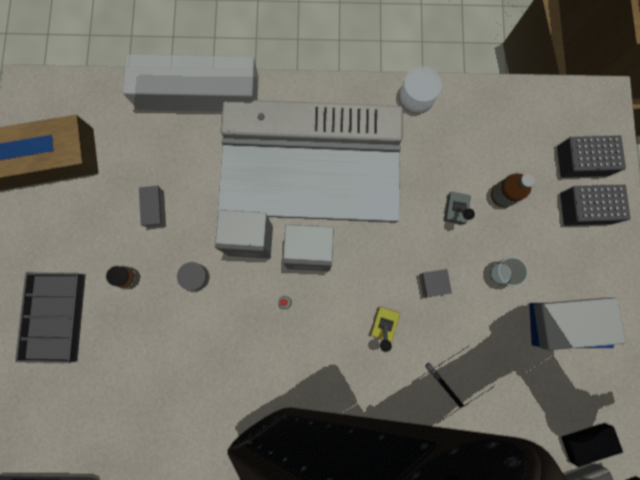

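The scene and top views show two blocks standing in front of the station, at top px (242,230) and (308,245). The oblong pot is at (150,206), round at (192,277) and square at (436,283). The switch is at (460,207), and the yellow look-alike is at (385,325).

```bash
cat >> h.py <<'E'
def box(P,m,name,t=None):
    q=P[m]; 
    if len(q)<8: print(name,'few',len(q));return
    (cx,cy),(a,b),th=cv2.minAreaRect((q[:,:2]*1000).astype(np.float32))
    print(name,'c %.0f %.0f  size %.0f %.0f ang %.1f  z %.0f n%d mean %.0f %.0f'%(cx,cy,a,b,th,np.median(q[:,2])*1000,len(q),*(q[:,:2].mean(0)*1000)))
def blobs(P,lo,hi,xr=(.25,.95),yr=(-.6,.6),mn=25,er=0):
    m=((P[...,2]>lo)&(P[...,2]<hi)&(P[...,0]>xr[0])&(P[...,0]<xr[1])&(P[...,1]>yr[0])&(P[...,1]<yr[1])).astype(np.uint8)
    n,l,s,c=cv2.connectedComponentsWithStats(m)
    for i in range(1,n):
        if s[i,4]>=mn: box(P,l==i,'px %.0f,%.0f'%tuple(c[i]))
E
python3 - <<'E'
from h import *
for n in('top','scene'):
    c=shot(n);P=cloud(c);print(n, 'bench z',np.median(P[...,2]))
    for lo,hi in((.14,.16),(.035,.053),(.015,.026),(.027,.035),(.053,.066),(.066,.14)):
        print(lo);blobs(P,lo,hi)
E
```

```text
top bench z 9.346198312587539e-05
0.14
px 241,230 c 528 154  size 101 80 ang 87.5  z 150 n1880 mean 527 154
px 308,244 c 500 14  size 100 81 ang 87.8  z 149 n1881 mean 499 14
0.035
px 414,100 c 877 -238  size 88 38 ang 67.4  z 44 n139 mean 869 -234
px 176,103 c 853 339  size 223 12 ang 87.8  z 43 n315 mean 852 340
px 82,153 c 729 550  size 59 138 ang 71.4  z 44 n249 mean 722 551
px 308,140 c 762 14  size 426 19 ang 88.9  z 39 n897 mean 765 21
px 568,155 c 739 -596  size 84 6 ang 3.0  z 44 n158 mean 737 -596
px 501,195 c 641 -438  size 63 28 ang 29.2  z 44 n98 mean 638 -433
px 150,205 c 601 385  size 92 47 ang 5.9  z 45 n813 mean 600 385
px 571,204 c 619 -596  size 81 6 ang 3.9  z 44 n154 mean 619 -596
px 233,253 c 492 191  size 7 28 ang 7.9  z 44 n29 mean 492 187
px 516,270 c 462 -455  size 55 30 ang 13.7  z 44 n123 mean 463 -460
px 191,275 c 439 279  size 63 64 ang 1.2  z 45 n667 mean 439 279
px 497,273 c 456 -417  size 55 17 ang 8.1  z 45 n59 mean 455 -414
px 128,277 c 433 426  size 29 50 ang 80.7  z 45 n126 mean 432 420
px 436,282 c 432 -277  size 57 57 ang 9.1  z 44 n649 mean 432
[... 8187 characters left out ...]
 mean 667 -480
0.066
px 382,142 c 433 432  size 43 48 ang 42.0  z 73 n120 mean 435 429
px 484,150 c 739 572  size 120 77 ang 12.1  z 78 n590 mean 737 564
px 507,230 c 901 297  size 303 99 ang 90.0  z 89 n3108 mean 901 280
px 351,227 c 521 80  size 254 81 ang 79.6  z 106 n1210 mean 527 45
px 242,245 c 300 -158  size 25 28 ang 42.4  z 103 n107 mean 302 -157
px 293,351 c 582 -336  size 31 23 ang 18.2  z 111 n137 mean 584 -339
px 154,381 c 344 -553  size 102 103 ang 5.2  z 79 n2008 mean 348 -552
px 223,367 c 458 -444  size 66 66 ang 86.4  z 69 n159 mean 457 -443
px 433,396 c 901 -251  size 89 89 ang 6.0  z 68 n1015 mean 902 -252
px 289,417 c 651 -459  size 61 61 ang 32.5  z 94 n729 mean 655 -464
```

```bash
python3 -m inch '[[30,25,0,0,0,0],[30,25,0,0,0,0],[30,25,0,0,0,0],[30,25,0,0,0,0],[30,25,0,0,0,0],[30,25,0,0,0,0],[30,25,0,0,0,0],[30,25,0,0,0,0]]' 55
python3 -m inch '[[0,38,0,0,0,-2],[0,38,0,0,0,-2],[0,38,0,0,0,-2],[0,38,0,0,0,-2],[0,38,0,0,0,-2],[0,38,0,0,0,-2],[0,38,0,0,0,-2],[0,38,0,0,0,-2.6]]'
python3 -m inch '[[0,38,0,0,0,0],[0,38,0,0,0,0],[0,38,0,0,0,0],[0,38,0,0,0,0],[0,0,0,0,0,0],[0,0,0,0,0,0]]'
```

```text
time_s: 0.87
position: [0.4191, -0.4496, 0.2394]
orientation: [0.0, -0.133, 0.991, -0.0]
wrist_force: [0.8, -0.6, -0.6]
grip_width: 0.647
grasp_force: 0.0
time_s: 1.53
position: [0.4174, -0.1455, 0.2394]
orientation: [0.0, 0.012, 1.0, 0.0]
wrist_force: [1.4, 0.9, -0.4]
grip_width: 0.641
grasp_force: 0.0
time_s: 2.03
position: [0.4179, 0.0069, 0.2395]
orientation: [0.0, 0.009, 1.0, 0.0]
wrist_force: [-0.2, -0.3, -0.2]
grip_width: 0.643
grasp_force: 0.0
```

```bash
python3 - <<'E'
from h import *
P=cloud(shot('top'))
# fence line: bed cells beyond blocks; rail front line
b=(abs(P[...,2]-.02)<.004)&(P[...,0]>.57)&(P[...,0]<.77)&(P[...,1]<.25)&(P[...,1]>-.22)
for y0,y1 in((-.18,-.12),(-.12,-.05),(-.05,0.05),(.05,.1),(.1,.2)):
    q=P[b&(P[...,1]>y0)&(P[...,1]<y1)][:,0];print(y0,np.percentile(q,[.5,99.5]))
print(np.percentile(P[b][:,1],[.3,99.7]))
E
```

```text
-0.18 [0.58056372 0.75057038]
-0.12 [0.58245529 0.75261279]
-0.05 [0.62221663 0.75480713]
0.05 [0.61730858 0.75658739]
0.1 [0.59664235 0.75801916]
[-0.19673375  0.22991978]
```

```bash
python3 -m inch '[[0,4,-36,0,0,0],[0,3,-36,0,0,0],[0,0,-35,0,0,0],[10,0,0,0,0,0],[10,0,0,0,0,0],[5,0,0,0,0,0],[5,0,0,0,0,0],[5,0,0,0,0,0]]'
python3 -m inch '[[5,0,0,0,0,0],[5,0,0,0,0,0],[5,0,0,0,0,0],[5,0,0,0,0,0],[5,0,0,0,0,0],[5,0,0,0,0,0],[5,0,0,0,0,0],[0,0,0,0,0,0]]'
python3 - <<'E'
from h import *
P=cloud(shot('top'));blobs(P,.14,.16,yr=(-.1,.25)); print(robot.state()['position'])
E
```

```text
time_s: 2.75
position: [0.4542, 0.0117, 0.1338]
orientation: [0.001, 0.012, 1.0, 0.0]
wrist_force: [-3.2, 0.5, 1.2]
grip_width: 0.644
grasp_force: 1.3
time_s: 3.42
position: [0.4893, 0.0121, 0.1323]
orientation: [0.0, 0.011, 1.0, 0.0]
wrist_force: [0.1, 0.5, 1.1]
grip_width: 0.643
grasp_force: 0.0
[0.48855984 0.01199646 0.13217315]
```

```bash
python3 -m inch '[[5,0,0,0,0,0],[5,0,3,0,0,0],[5,0,3,0,0,0],[5,0,3,0,0,0],[5,0,3,0,0,0],[6,0,2,0,0,0],[6,0,2,0,0,0],[6,0,2,0,0,0]]'
python3 -m inch '[[6,0,2,0,0,0],[6,0,2,0,0,0],[6,0,2,0,0,0],[6,0,1,0,0,0],[6,0,0,0,0,0],[5,0,0,0,0,0],[5,0,0,0,0,0],[5,0,0,0,0,0]]'
python3 -m inch '[[5,0,0,0,0,0],[5,0,0,0,0,0],[0,0,0,0,0,0],[0,0,0,0,0,0]]'
python3 - <<'E'
from h import *
shot('wrist','w1.png');c=shot('scene','s1.png');blobs(cloud(c),.09,.11,xr=(.5,.8),yr=(-.1,.25))
E
```

```text
time_s: 4.13
position: [0.5316, 0.0119, 0.1506]
orientation: [0.0, 0.011, 1.0, 0.0]
wrist_force: [0.0, 0.5, -0.5]
grip_width: 0.642
grasp_force: 0.0
time_s: 4.8
position: [0.5763, 0.0119, 0.1571]
orientation: [-0.0, 0.011, 1.0, -0.0]
wrist_force: [-0.7, 0.1, -0.3]
grip_width: 0.643
grasp_force: 0.0
time_s: 5.13
position: [0.586, 0.0119, 0.1571]
orientation: [-0.0, 0.012, 1.0, -0.0]
wrist_force: [-0.2, -0.1, -0.6]
grip_width: 0.642
grasp_force: 0.0
px 356,212 c 510 103  size 5 20 ang 88.6  z 100 n30 mean 510 103
px 378,256 c 622 9  size 105 152 ang 87.5  z 98 n1556 mean 630 3
```

View pics/s1.png

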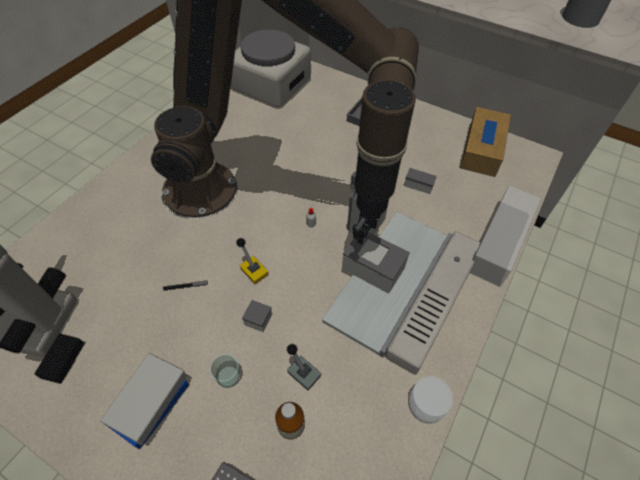

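The scene view shows that the block at px (378,256) has tipped and lies flat with its recess up. It overhangs the front edge by about 37 mm, so I'll push it back to the rail.

```bash
python3 -m inch '[[-32,0,0,0,0,0],[-32,0,0,0,0,0],[0,0,-33,0,0,0],[0,0,-33,0,0,0],[0,0,-33,0,0,0],[5,0,0,0,0,0],[6,0,0,0,0,0],[6,0,0,0,0,0]]'
python3 -m inch '[[6,0,0,0,0,0],[6,0,0,0,0,0],[6,0,0,0,0,0],[6,0,0,0,0,0],[6,0,0,0,0,0],[6,0,0,0,0,0],[5,0,0,0,0,0],[0,0,0,0,0,0]]'
python3 -m inch '[[2,0,0,0,0,0],[2,0,0,0,0,0]]'; python3 -m inch '[[2,0,0,0,0,0],[2,0,0,0,0,0]]'
```

```text
time_s: 5.9
position: [0.5399, 0.012, 0.0596]
orientation: [0.0, 0.011, 1.0, -0.0]
wrist_force: [-1.6, 0.5, 0.7]
grip_width: 0.643
grasp_force: 0.0
time_s: 6.57
position: [0.5815, 0.012, 0.0584]
orientation: [0.001, 0.011, 1.0, 0.0]
wrist_force: [0.6, 0.7, 0.7]
grip_width: 0.647
grasp_force: 0.0
time_s: 6.73
position: [0.5836, 0.0118, 0.0581]
orientation: [-0.0, 0.012, 1.0, -0.0]
wrist_force: [-2.2, 0.5, 0.7]
grip_width: 0.645
grasp_force: 0.0
time_s: 6.9
position: [0.5877, 0.0118, 0.0582]
orientation: [-0.0, 0.011, 1.0, -0.0]
wrist_force: [-1.8, 0.4, -1.0]
grip_width: 0.643
grasp_force: 0.0
```

```bash
python3 -m inch '[[2,0,0,0,0,0],[2,0,0,0,0,0]]'; python3 -m inch '[[2,0,0,0,0,0],[1,0,0,0,0,0],[0,0,0,0,0,0]]'|grep -E "pos|wrist"; python3 -m inch '[[1,0,0,0,0,0],[1,0,0,0,0,0],[0,0,0,0,0,0]]'|grep -E "pos|wrist"
```

```text
time_s: 7.07
position: [0.5884, 0.0112, 0.0572]
orientation: [-0.003, 0.012, 1.0, -0.001]
wrist_force: [-15.8, 1.4, 3.9]
grip_width: 0.645
grasp_force: 0.0
position: [0.5888, 0.0105, 0.0563]
wrist_force: [-17.9, 0.6, 3.9]
position: [0.5897, 0.0102, 0.056]
wrist_force: [-20.1, -0.5, 5.0]
```

```bash
python3 -m inch '[[-35,0,0,0,0,0],[-35,0,0,0,0,0],[-35,0,20,0,0,0],[-35,0,20,0,0,0],[0,20,36,0,0,0],[0,40,0,0,0,0],[0,40,0,0,0,0],[0,40,0,0,0,0]]' 
python3 -m inch '[[0,3,0,0,0,0],[0,0,0,0,0,0],[6,0,0,0,0,0],[6,0,0,0,0,0],[5,0,0,0,0,0],[5,0,0,0,0,0],[5,0,0,0,0,0],[5,0,0,0,0,0]]'
python3 -m inch '[[5,0,0,0,0,0],[5,0,0,0,0,0],[4,0,0,0,0,0],[0,0,0,0,0,0]]'
```

```text
time_s: 8.23
position: [0.4577, 0.1541, 0.1362]
orientation: [0.002, 0.012, 1.0, 0.002]
wrist_force: [2.1, 0.4, -0.4]
grip_width: 0.648
grasp_force: 0.0
time_s: 8.9
position: [0.4894, 0.1541, 0.1341]
orientation: [-0.0, 0.012, 1.0, -0.0]
wrist_force: [-1.2, -0.7, 1.1]
grip_width: 0.644
grasp_force: 1.1
time_s: 9.23
position: [0.5039, 0.155, 0.1342]
orientation: [0.0, 0.012, 1.0, 0.0]
wrist_force: [-1.6, 1.1, 0.8]
grip_width: 0.642
grasp_force: 0.5
```

```bash
python3 -m inch '[[4,0,5,0,0,0],[5,0,5,0,0,0],[5,0,3,0,0,0],[5,0,3,0,0,0],[6,0,2,0,0,0],[6,0,2,0,0,0],[6,0,2,0,0,0],[6,0,2,0,0,0]]'
python3 -m inch '[[6,0,2,0,0,0],[6,0,1,0,0,0],[6,0,0,0,0,0],[5,0,0,0,0,0],[5,0,0,0,0,0],[5,0,0,0,0,0],[5,0,0,0,0,0],[0,0,0,0,0,0]]'
python3 - <<'E'
from h import *
blobs(cloud(shot('scene')),.09,.11,xr=(.5,.8),yr=(-.1,.25),mn=300)
E
```

```text
time_s: 9.9
position: [0.5467, 0.1549, 0.1585]
orientation: [0.0, 0.011, 1.0, 0.0]
wrist_force: [0.7, 0.6, -0.5]
grip_width: 0.641
grasp_force: 0.0
time_s: 10.57
position: [0.5848, 0.1549, 0.1611]
orientation: [0.0, 0.012, 1.0, -0.0]
wrist_force: [-0.1, 1.4, 0.4]
grip_width: 0.64
grasp_force: 0.0
px 394,217 c 605 149  size 105 151 ang 88.8  z 98 n1354 mean 611 144
px 395,263 c 678 8  size 105 151 ang 88.5  z 98 n1792 mean 680 6
```

```bash
python3 -m inch '[[-39,0,0,0,0,0],[-39,0,0,0,0,0],[0,0,-34,0,0,0],[0,0,-34,0,0,0],[0,-3,-34,0,0,0],[5,0,0,0,0,0],[6,0,0,0,0,0],[7,0,0,0,0,0]]'|grep -E "pos|wrist"
python3 -m inch '[[7,0,0,0,0,0],[7,0,0,0,0,0],[7,0,0,0,0,0],[7,0,0,0,0,0],[7,0,0,0,0,0],[7,0,0,0,0,0],[7,0,0,0,0,0],[5,0,0,0,0,0]]'|grep -E "pos|wrist"
python3 -m inch '[[4,0,0,0,0,0],[3,0,0,0,0,0],[0,0,0,0,0,0]]'|grep -E "pos|wrist"
python3 -m inch '[[2,0,0,0,0,0],[2,0,0,0,0,0],[0,0,0,0,0,0]]'|grep -E "pos|wrist"
```

```text
position: [0.5249, 0.1522, 0.0606]
wrist_force: [-1.8, 0.6, 0.1]
position: [0.5789, 0.1519, 0.0593]
wrist_force: [-3.0, 0.7, 0.6]
position: [0.5857, 0.152, 0.0592]
wrist_force: [1.0, 0.2, 0.3]
position: [0.5891, 0.1519, 0.0593]
wrist_force: [-0.4, -0.7, -0.6]
```

```bash
python3 -m inch '[[2,0,0,0,0,0],[1,0,0,0,0,0],[0,0,0,0,0,0]]'|grep -E "pos|wrist"
python3 -m inch '[[2,0,0,0,0,0],[1,0,0,0,0,0],[0,0,0,0,0,0]]'|grep -E "pos|wrist"
python3 -m inch '[[-35,0,0,0,0,0],[-35,0,0,0,0,0],[-35,0,40,0,0,0],[0,0,40,0,0,0],[0,0,40,0,0,0],[-35,0,0,0,0,0],[-35,0,0,0,0,0],[0,0,0,0,0,0]]' 85 |grep -E "pos|wrist"
python3 - <<'E'
from h import *
for n in('top','scene'):
  c=shot(n,n+'2.png');P=cloud(c);
  for lo,hi in((.095,.105),(.085,.0945),(.04,.047)): print(lo);blobs(P,lo,hi,xr=(.38,.78),yr=(-.3,.42),mn=150)
E
```

```text
position: [0.5918, 0.1518, 0.0592]
wrist_force: [-2.5, 0.2, 0.7]
position: [0.5918, 0.1508, 0.0582]
wrist_force: [-12.0, -0.5, 2.1]
position: [0.4236, 0.151, 0.1715]
wrist_force: [-0.4, -1.3, -0.5]
0.095
px 248,164 c 683 152  size 101 152 ang 88.6  z 100 n2175 mean 685 152
px 311,166 c 679 11  size 100 152 ang 88.7  z 100 n2120 mean 681 11
0.085
px 248,169 c 674 153  size 71 70 ang 82.9  z 92 n737 mean 674 153
px 311,172 c 670 12  size 66 64 ang 88.2  z 92 n764 mean 670 12
0.04
px 148,197 c 616 388  size 62 47 ang 7.1  z 45 n392 mean 619 389
px 435,282 c 432 -276  size 57 55 ang 9.4  z 44 n505 mean 433 -274
0.095
px 419,227 c 682 148  size 106 150 ang 88.8  z 99 n1160 mean 686 147
px 396,263 c 678 9  size 104 151 ang 88.4  z 99 n1352 mean 683 6
0.085
px 414,225 c 671 154  size 69 70 ang 49.5  z 91 n373 mean 671 154
px 392,261 c 667 13  size 65 66 ang 88.1  z 91 n455 mean 668 12
0.04
px 421,176 c 600 384  size 91 50 ang 8.0  z 44 n263 mean 601 382
px 361,178 c 438 278  size 61 68 ang 27.9  z 44 n220 mean 439 277
px 258,311 c 431 -277  size 58 51 ang 7.4  z 44 n349 mean 433 -276
```

View pics/top2.png

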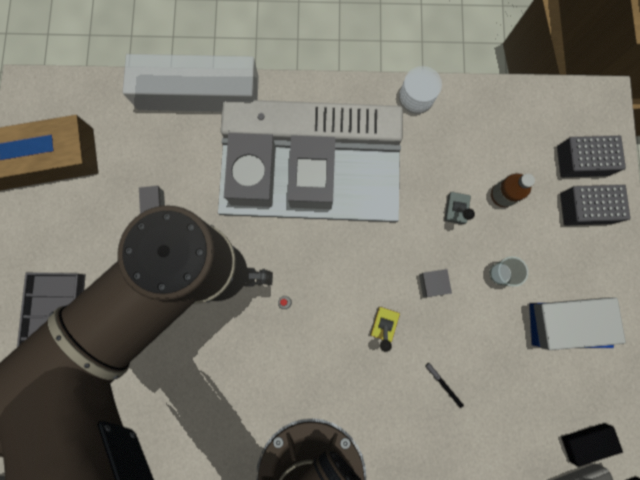

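The top view shows both blocks flat against the rail. The round recess is at px (248,169) and the square one at (311,172), so the oblong pot is not needed. Next is the round pot.

```bash
python3 -m inch '[[5,32,0,0,0,0],[5,32,0,0,0,0],[5,32,0,0,0,0],[0,31,0,0,0,0],[0,0,-36,0,0,0],[0,0,-36,0,0,0],[0,0,-36,0,0,0],[0,0,0,0,0,0]]' 85|grep -E "pos|wrist"
python3 -m inch '[[0,0,-25,0,0,0],[0,0,-20,0,0,0],[0,0,0,0,0,0]]'|grep -E "pos|wrist"
python3 -m inch '[[0,0,0,0,0,0],[0,0,0,0,0,0],[0,0,0,0,0,0],[0,0,0,0,0,0],[0,0,0,0,0,0],[0,0,0,0,0,0]]' 50 40
python3 -m inch '[[0,0,10,0,0,0],[0,0,20,0,0,0],[0,0,35,0,0,0],[0,0,35,0,0,0],[0,0,35,0,0,0],[0,0,35,0,0,0],[0,0,0,0,0,0],[0,0,0,0,0,0]]'
python3 - <<'E'
from h import *
c=shot('scene','s3.png');shot('wrist','w3.png')
P=cloud(c);blobs(P,.13,.25,xr=(.38,.52),yr=(.2,.35),mn=50)
E
```

```text
position: [0.4404, 0.2762, 0.0563]
wrist_force: [-0.7, -1.2, 0.1]
position: [0.4423, 0.2779, 0.0157]
wrist_force: [-0.5, -0.1, -0.4]
time_s: 15.13
position: [0.4437, 0.28, 0.0197]
orientation: [0.001, 0.011, 1.0, 0.001]
wrist_force: [1.3, -0.7, 7.9]
grip_width: 0.737
grasp_force: 44.8
time_s: 15.8
position: [0.4431, 0.2797, 0.191]
orientation: [0.002, 0.011, 1.0, 0.002]
wrist_force: [-0.1, 0.1, -1.2]
grip_width: 0.736
grasp_force: 44.8
px 367,142 c 441 269  size 113 54 ang 77.6  z 213 n419 mean 452 262
```

View pics/w3.png

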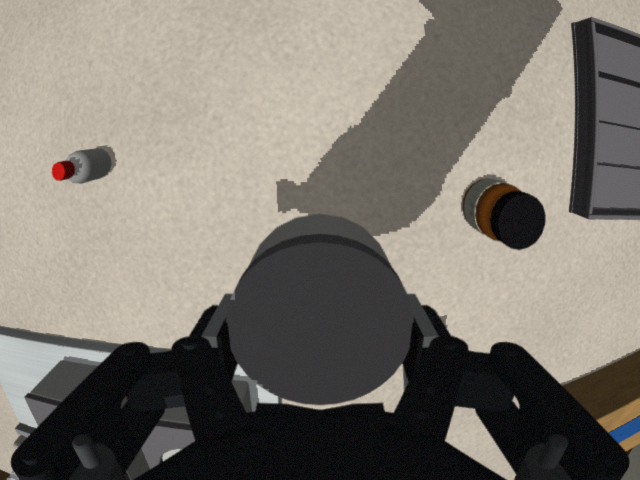

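```bash
python3 - <<'E'
from h import *
c=shot('wrist');s=robot.state()
print(c['K'],c['origin'],c['attitude'],s['position'])
c=shot('scene');P=cloud(c);cv2.imwrite('pics/s3c.png',cv2.resize(c['img'][110:240,310:470,::-1],(800,650))[:600])
m=(abs(P[...,0]-.44)<.06)&(abs(P[...,1]-.28)<.06)
for z0 in range(120,260,8):
    box(P,m&(abs(P[...,2]-z0/1000)<.004),'z%d'%z0)
E
```

```text
[[371.64829954   0.         319.56511872]
 [  0.         371.64829954 240.96361365]
 [  0.           0.           1.        ]] [0.36914541 0.28017554 0.32195839] [ 0.7075331  -0.10185271 -0.09944462  0.69219484] [0.44174898 0.2782284  0.18704058]
z120 few 0
z128 few 0
z136 few 0
z144 few 0
z152 few 0
z160 few 0
z168 c 443 257  size 59 22 ang 19.5  z 170 n25 mean 443 254
z176 c 442 259  size 63 33 ang 18.9  z 176 n41 mean 447 256
z184 c 446 255  size 62 32 ang 24.9  z 185 n31 mean 446 255
z192 c 449 252  size 58 30 ang 28.1  z 192 n31 mean 452 253
z200 c 453 269  size 85 33 ang 66.5  z 200 n40 mean 454 252
z208 c 447 272  size 45 78 ang 12.0  z 210 n108 mean 452 271
z216 c 450 274  size 37 79 ang 13.0  z 213 n50 mean 451 282
z224 c 451 273  size 14 80 ang 2.9  z 225 n16 mean 450 296
z232 c 452 279  size 114 12 ang 87.0  z 234 n19 mean 453 270
z240 c 451 277  size 116 18 ang 82.9  z 241 n29 mean 450 271
z248 c 451 280  size 20 117 ang 0.1  z 249 n25 mean 454 274
z256 c 455 286  size 94 19 ang 82.6  z 256 n32 mean 456 268
```

The wrist view shows the round pot held level between the pads. Its lid disk has left edge (229,322), right edge (412,322), far edge (320,404) and near edge about (320,235).

```bash
cat >> h.py <<'E'
def fish(c,u,v,h):
    K=c['K'];a,b=(u-K[0,2])/K[0,0],(v-K[1,2])/K[1,1];r=np.hypot(a,b);k=np.sin(r)/r
    d=rot(c)@np.array([a*k,-b*k,-np.cos(r)]);o=np.array(c['origin']);return o+d*(h-o[2])/d[2]
E
python3 - <<'E'
from h import *
c=shot('wrist');s=robot.state();p=s['position']
for u,v in((229,322),(412,322),(320,404),(320,235),(320,246)): print(u,v,np.round(1000*(fish(c,u,v,p[2]+.0253)-p),1))
E
```

```text
229 322 [-12.7 -30.4  25.3]
412 322 [-11.4  31.7  25.3]
320 404 [23.6 -0.3 25.3]
320 235 [-42.7   1.1  25.3]
320 246 [-39.2   1.1  25.3]
```

```bash
python3 -m inch '[[15,-8,0,0,0,0],[30,-16,0,0,0,0],[35,-18,0,0,0,0],[35,-18,0,0,0,0],[35,-18,0,0,0,0],[35,-18,0,0,0,0],[30,-16,0,0,0,0],[23,-13,0,0,0,0]]'|grep -E "pos|wrist"
python3 -m inch '[[0,0,0,0,0,0],[0,0,0,0,0,0],[0,0,0,0,0,0],[0,0,0,0,0,0]]'|grep -E "pos|wrist|ori|gr"
python3 - <<'E'
from h import *
c=shot('wrist','w4.png');p=robot.state()['position'];print(p)
E
```

```text
position: [0.6822, 0.1519, 0.1853]
wrist_force: [-0.0, 0.6, -1.7]
position: [0.6796, 0.1543, 0.187]
orientation: [-0.001, 0.011, 1.0, -0.0]
wrist_force: [0.5, -0.5, -2.1]
grip_width: 0.74
grasp_force: 44.7
[0.67966484 0.15452268 0.18743592]
```

View pics/w4.png

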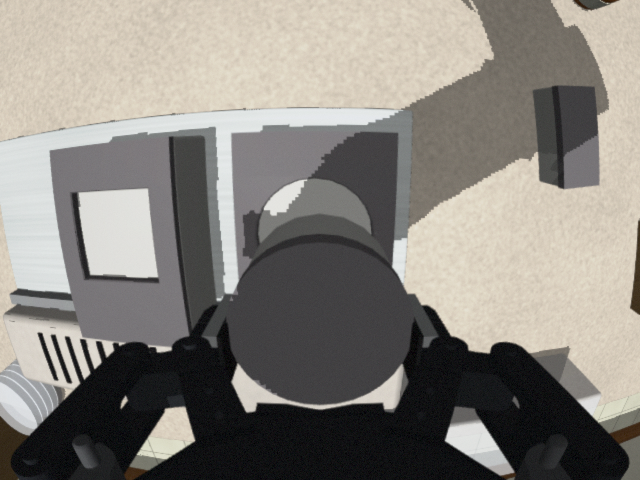

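The wrist view shows the round recess's near rim at (315,179), with its sides at about (258,232) and (372,232). The pot hangs just above it.

```bash
python3 - <<'E'
from h import *
c=shot('wrist');p=robot.state()['position']
for u,v,h in((315,179,.1),(315,179,.092),(258,232,.1),(372,232,.1),(258,232,.092),(372,232,.092)): print(u,v,np.round(1000*fish(c,u,v,h),1))
for u,v in((229,322),(412,322),(320,404),(320,240)): print(u,v,np.round(1000*(fish(c,u,v,p[2]+.0253)),1))
E
```

```text
315 179 [633.4 152.8 100. ]
315 179 [634.3 152.7  92. ]
258 232 [665.4 116.5 100. ]
372 232 [666.9 187.4 100. ]
258 232 [667.6 115.   92. ]
372 232 [669.1 188.5  92. ]
229 322 [666.8 124.3 213.1]
412 322 [668.  186.2 213.1]
320 404 [703.  154.3 213.1]
320 240 [638.5 155.6 213.1]
```

```bash
python3 -m inch '[[1,-2.5,-20,0,0,0],[0,0,-20,0,0,0],[0,0,-15,0,0,0],[0,0,-8,0,0,0],[0,0,0,0,0,0],[0,0,0,0,0,0],[0,0,-4,0,0,0],[0,0,0,0,0,0]]'|grep -E "pos|wrist|ori|gr"
python3 -m inch '[[0,0,-3,0,0,0],[0,0,-3,0,0,0],[0,0,0,0,0,0],[0,0,0,0,0,0]]'|grep -E "pos|wrist"
python3 -m inch '[[0,0,-2,0,0,0],[0,0,-1,0,0,0],[0,0,0,0,0,0]]'|grep -E "pos|wrist"
```

```text
position: [0.6818, 0.1517, 0.1214]
orientation: [0.001, 0.011, 1.0, 0.0]
wrist_force: [-0.0, -0.5, -1.7]
grip_width: 0.738
grasp_force: 44.7
position: [0.6814, 0.1513, 0.1145]
wrist_force: [-0.4, -0.2, -1.4]
position: [0.6816, 0.1514, 0.1118]
wrist_force: [-1.3, 0.6, -0.3]
```

```bash
python3 -m inch '[[0,0,-1,0,0,0],[0,0,0,0,0,0]]'|grep -E "pos|wrist"
python3 -m inch '[[0,0,0,0,0,0],[0,0,0,0,0,0],[0,0,0,0,0,0],[0,0,0,0,0,0],[0,0,0,0,0,0]]' 85|grep -E "pos|wrist|wid"
python3 -m inch '[[0,0,25,0,0,0],[0,0,40,0,0,0],[0,0,40,0,0,0],[-35,-15,0,0,0,0],[-40,0,0,0,0,0],[-40,0,0,0,0,0],[-40,0,0,0,0,0],[0,0,0,0,0,0]]'|grep -E "pos|wrist"
python3 - <<'E'
from h import *
c=shot('scene','s5.png');P=cloud(c)
blobs(P,.128,.145,xr=(.6,.75),yr=(.05,.25));blobs(P,.04,.047,yr=(-.35,-.2))
m=(P[...,2]>.13)&(P[...,2]<.145)&(abs(P[...,0]-.67)<.03)&(abs(P[...,1]-.15)<.03)
q=P[m];A=np.c_[q[:,:2],np.ones(len(q))];print(np.linalg.lstsq(A,q[:,2],rcond=None)[0], np.median(q[:,2]))
c=shot('top');P=cloud(c);blobs(P,.128,.145,xr=(.6,.75),yr=(.05,.25));blobs(P,.04,.047,yr=(-.35,-.2));blobs(P,.095,.105,xr=(.5,.75),yr=(-.1,.25))
E
```

```text
position: [0.6819, 0.1514, 0.1117]
wrist_force: [-2.3, -0.2, 3.8]
position: [0.6815, 0.1514, 0.1105]
wrist_force: [-0.2, -0.2, -0.4]
grip_width: 0.997
position: [0.5202, 0.1349, 0.2158]
wrist_force: [-1.7, -0.5, -1.0]
px 418,217 c 677 149  size 63 65 ang 37.4  z 136 n383 mean 677 147
px 256,312 c 432 -280  size 58 59 ang 9.6  z 44 n405 mean 432 -281
px 396,357 c 790 -204  size 3 47 ang 88.6  z 43 n26 mean 790 -204
[-0.00138769  0.0052318   0.13643531] 0.13642980539314697
px 250,161 c 681 142  size 66 42 ang 21.4  z 137 n467 mean 679 143
px 408,100 c 873 -219  size 51 9 ang 45.9  z 43 n34 mean 872 -220
px 437,282 c 432 -278  size 56 58 ang 9.3  z 44 n585 mean 432 -277
px 258,159 c 678 150  size 99 144 ang 89.7  z 100 n1110 mean 695 131
px 311,167 c 677 11  size 100 148 ang 88.7  z 100 n2056 mean 679 11
px 255,177 c 655 134  size 6 37 ang 40.3  z 101 n27 mean 654 134
```

```bash
python3 -m inch '[[-8,-35,0,0,0,1.3],[-8,-38,0,0,0,1.3],[-8,-38,0,0,0,1.3],[-8,-38,0,0,0,1.3],[-8,-38,0,0,0,1.3],[-8,-38,0,0,0,1.3],[-8,-38,0,0,0,1.3],[-8,-38,0,0,0,1.5]]'|grep -E "pos|wrist"
python3 -m inch '[[-8,-38,0,0,0,0],[-8,-38,0,0,0,0],[-8,-33,0,0,0,0],[0,0,-40,0,0,0],[0,0,-40,0,0,0],[0,0,-40,0,0,0],[0,0,0,0,0,0],[0,0,0,0,0,0]]'
python3 - <<'E'
from h import *
c=shot('wrist','w6.png');g=cv2.cvtColor(c['img'],cv2.COLOR_RGB2GRAY)
E
```

```text
position: [0.463, -0.1667, 0.2159]
wrist_force: [1.3, -0.2, -0.0]
time_s: 21.08
position: [0.4379, -0.274, 0.0944]
orientation: [-0.003, -0.081, 0.997, 0.0]
wrist_force: [0.7, -1.2, 0.5]
grip_width: 0.999
grasp_force: 0.0
```

View pics/w6.png

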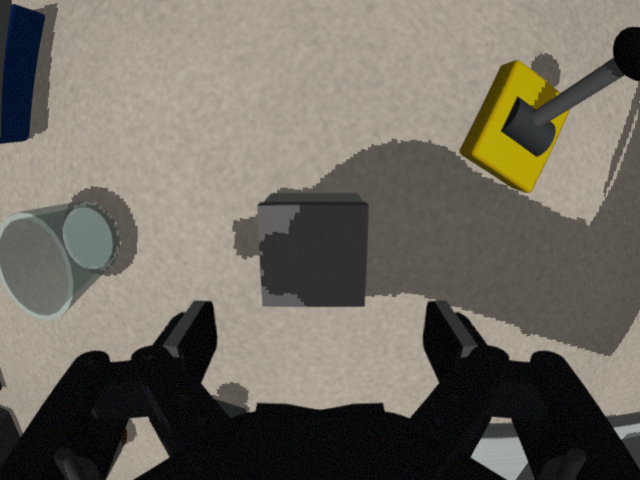

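The wrist view shows the square pot between and ahead of the open jaws. Its lid corners are (258,203), (368,204), (365,306) and (262,306), and it is well aligned.

```bash
python3 - <<'E'
from h import *
c=shot('wrist');p=robot.state()['position'];print(p)
q=np.array([1000*fish(c,u,v,.045) for u,v in((258,203),(368,204),(365,306),(262,306))]);print(q.round(1),q.mean(0))
print([np.degrees(np.arctan2(*(q[b]-q[a])[[1,0]])) for a,b in((0,1),(1,2),(2,3),(3,0))],[np.linalg.norm(q[i]-q[i-1]) for i in range(4)])
E
```

```text
[ 0.44040978 -0.27428492  0.09758334]
[[ 406.7 -311.4   45. ]
 [ 398.1 -255.9   45. ]
 [ 454.7 -245.9   45. ]
 [ 464.3 -302.6   45. ]] [ 430.96051379 -278.9575091    45.        ]
[np.float64(98.80524709998002), np.float64(10.01507518172014), np.float64(-80.45312694591145), np.float64(-171.29708611308394)] [np.float64(58.18056799538271), np.float64(56.22956362275736), np.float64(57.44836977146702), np.float64(57.55125808559955)]
```

```bash
python3 -m inch '[[-9,-5,0,0,0,0],[0,0,-30,0,0,0],[0,0,-30,0,0,0],[0,0,-19,0,0,0],[0,0,0,0,0,0],[0,0,0,0,0,0]]'|grep -E "pos|wrist"
python3 -m inch '[[0,0,0,0,0,0],[0,0,0,0,0,0],[0,0,0,0,0,0],[0,0,0,0,0,0],[0,0,0,0,0,0],[0,0,0,0,0,0],[0,0,0,0,0,0],[0,0,0,0,0,0]]' 45 40
python3 -m inch '[[0,0,10,0,0,0],[0,0,20,0,0,0],[0,0,35,0,0,0],[0,0,35,0,0,0],[0,0,35,0,0,0],[0,0,35,0,0,0],[0,0,0,0,0,0],[0,0,0,0,0,0]]'
```

```text
position: [0.4301, -0.2789, 0.018]
wrist_force: [-0.5, 0.4, 1.4]
time_s: 22.35
position: [0.4309, -0.279, 0.0187]
orientation: [0.002, -0.081, 0.997, -0.001]
wrist_force: [-0.7, 1.4, 8.5]
grip_width: 0.652
grasp_force: 41.5
time_s: 23.02
position: [0.4306, -0.2788, 0.1901]
orientation: [0.003, -0.081, 0.997, -0.001]
wrist_force: [0.2, -0.6, -2.7]
grip_width: 0.653
grasp_force: 43.7
```

```bash
python3 -m inch '[[11,13,0,0,0,-1],[22,27,0,0,0,-1.2],[22,27,0,0,0,-1.2],[22,27,0,0,0,-1.2],[22,27,0,0,0,-1.2],[22,27,0,0,0,-1.2],[22,27,0,0,0,-1.2],[22,27,0,0,0,-1.2]]'|grep -E "pos|wrist"
python3 -m inch '[[22,27,0,0,0,-1.2],[22,27,0,0,0,0],[18,22,0,0,0,0],[11,13,0,0,0,0],[0,0,0,0,0,0],[0,0,0,0,0,0],[0,0,0,0,0,0]]'|grep -E "pos|wrist|ori|gr"
python3 - <<'E'
from h import *
c=shot('wrist','w7.png');p=robot.state()['position'];print(p)
E
```

```text
position: [0.5943, -0.0751, 0.1858]
wrist_force: [1.1, 0.3, -1.7]
position: [0.6665, 0.0121, 0.1857]
orientation: [-0.001, 0.011, 1.0, -0.0]
wrist_force: [0.2, 0.1, -1.9]
grip_width: 0.654
grasp_force: 43.5
[0.66652664 0.01177059 0.18609677]
```

View pics/w7.png

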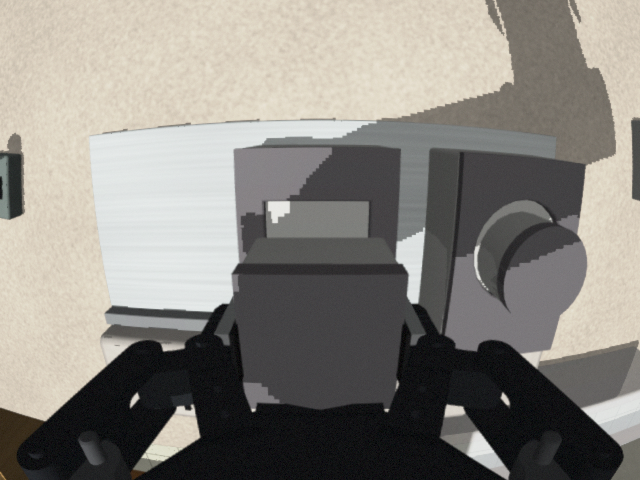

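The wrist view shows the square recess's near rim from (265,201) to (369,202). The held pot's lid near corners are (233,274) and (407,272), and the far ones are about (241,408) and (398,405). The round pot sits in its block on the right.

```bash
python3 - <<'E'
from h import *
c=shot('wrist');p=robot.state()['position'];print(p)
for u,v in((265,201),(369,202)): print((1000*fish(c,u,v,.1)).round(1))
for u,v in((233,274),(407,272),(241,408),(398,405)): print((1000*fish(c,u,v,p[2]+.0265)).round(1))
E
```

```text
[0.66667757 0.01161846 0.18644123]
[632.5 -20.5 100. ]
[634.5  42.4 100. ]
[635.7 -14.8 212.9]
[636.2  40.2 212.9]
[691.5 -18.8 212.9]
[691.2  41.3 212.9]
```

```bash
python3 -m inch '[[2.5,-0.5,-20,0,0,0],[0,0,-20,0,0,0],[0,0,-15,0,0,0],[0,0,-8,0,0,0],[0,0,0,0,0,0],[0,0,-4,0,0,0],[0,0,0,0,0,0],[0,0,0,0,0,0]]'|grep -E "pos|wrist|ori|gr"
python3 -m inch '[[0,0,-3,0,0,0],[0,0,-2,0,0,0],[0,0,0,0,0,0],[0,0,0,0,0,0]]'|grep -E "pos|wrist"
python3 -m inch '[[0,0,-2,0,0,0],[0,0,-1,0,0,0],[0,0,0,0,0,0]]'|grep -E "pos|wrist"
```

```text
position: [0.6704, 0.0119, 0.1206]
orientation: [0.001, 0.011, 1.0, 0.0]
wrist_force: [-0.4, -0.2, -1.9]
grip_width: 0.647
grasp_force: 43.6
position: [0.6699, 0.0119, 0.1146]
wrist_force: [-0.2, -0.2, -1.2]
position: [0.6698, 0.0119, 0.1113]
wrist_force: [-0.1, 0.4, -2.1]
```

```bash
python3 -m inch '[[0,0,-1,0,0,0],[0,0,0,0,0,0]]'|grep -E "pos|wrist"
python3 -m inch '[[0,0,-1,0,0,0],[0,0,0,0,0,0]]'|grep -E "pos|wrist"
python3 -m inch '[[0,0,0,0,0,0],[0,0,0,0,0,0],[0,0,0,0,0,0],[0,0,0,0,0,0],[0,0,0,0,0,0]]' 84|grep -E "pos|wrist|wid"
python3 -m inch '[[0,0,25,0,0,0],[0,0,40,0,0,0],[0,0,40,0,0,0],[-40,-10,0,0,0,0],[-40,-10,0,0,0,0],[-40,-10,0,0,0,0],[-40,0,0,0,0,0],[0,0,0,0,0,0]]'|grep -E "pos|wrist"
python3 - <<'E'
from h import *
c=shot('top','t8.png');P=cloud(c);blobs(P,.128,.145,xr=(.6,.75),yr=(-.1,.25));blobs(P,.095,.105,xr=(.5,.78),yr=(-.1,.25));blobs(P,.066,.14,xr=(.5,.7),yr=(-.4,-.28))
for cx,cy in((.673,.153),(.67,.012)):
    q=P[(P[...,2]>.13)&(P[...,2]<.145)&(abs(P[...,0]-cx)<.024)&(abs(P[...,1]-cy)<.024)]
    print(np.linalg.lstsq(np.c_[q[:,:2],np.ones(len(q))],q[:,2],rcond=None)[0],np.median(q[:,2]))
cv2.imwrite('pics/t8c.png',cv2.resize(c['img'][130:230,200:500,::-1],(780,260)))
c=shot('scene');P=cloud(c);blobs(P,.066,.14,xr=(.5,.7),yr=(-.4,-.28))
E
```

```text
position: [0.6701, 0.0119, 0.1109]
wrist_force: [-0.0, 0.3, 0.1]
position: [0.6705, 0.0118, 0.1108]
wrist_force: [-1.9, -0.4, 4.5]
position: [0.67, 0.0119, 0.1095]
wrist_force: [-0.1, 0.3, -0.4]
grip_width: 0.979
position: [0.503, -0.0194, 0.2146]
wrist_force: [-0.6, 0.7, -1.9]
px 243,157 c 689 157  size 39 63 ang 19.5  z 137 n424 mean 687 157
px 249,144 c 713 151  size 101 90 ang 89.2  z 100 n957 mean 730 152
px 468,213 c 582 -331  size 31 23 ang 16.4  z 113 n123 mean 578 -331
[-0.00349636  0.0129292   0.13735919] 0.13703566206847184
[0. 0. 0.] nan
px 293,351 c 581 -337  size 29 26 ang 32.7  z 111 n135 mean 584 -339
  return _methods._mean(a, axis=axis, dtype=dtype,
  ret = ret.dtype.type(ret / rcount)
```

View pics/t8c.png

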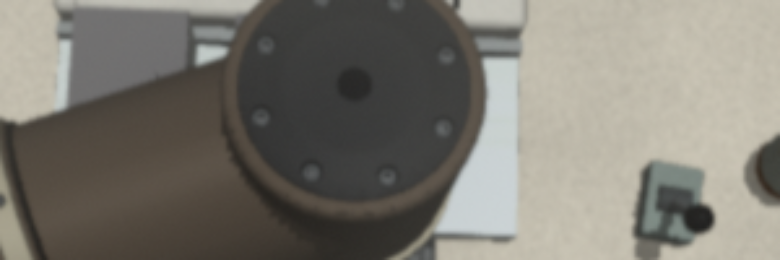

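```bash
python3 -m inch '[[3,-38,0,0,0,-1.1],[3,-38,0,0,0,-1.1],[3,-38,0,0,0,-1.1],[3,-38,0,0,0,-1.1],[3,-38,0,0,0,-1.1],[3,-38,0,0,0,-1.1],[3,-38,0,0,0,-1.1],[3,-38,0,0,0,-1.1]]' 0|grep -E "pos|wrist"
python3 -m inch '[[0,0,0,0,0,0],[0,0,0,0,0,0],[0,0,0,0,0,0]]'|grep -E "pos|wrist|wid"
python3 - <<'E'
from h import *
c=shot('top','t9.png');P=cloud(c);blobs(P,.128,.145,xr=(.6,.75),yr=(-.1,.25));blobs(P,.095,.105,xr=(.5,.78),yr=(-.1,.25))
for cx,cy in((.673,.153),(.67,.012)):
    q=P[(P[...,2]>.13)&(P[...,2]<.145)&(abs(P[...,0]-cx)<.024)&(abs(P[...,1]-cy)<.024)]
    print(np.linalg.lstsq(np.c_[q[:,:2],np.ones(len(q))],q[:,2],rcond=None)[0],np.median(q[:,2]))
cv2.imwrite('pics/t9c.png',cv2.resize(c['img'][90:250,200:520,::-1],(800,400)))
E
```

```text
position: [0.535, -0.3246, 0.2142]
wrist_force: [1.8, 1.0, -0.2]
position: [0.5344, -0.3225, 0.2137]
wrist_force: [-0.7, 0.1, 0.0]
grip_width: 0.003
px 245,162 c 676 152  size 65 63 ang 20.4  z 137 n729 mean 676 152
px 310,166 c 672 13  size 57 58 ang 88.6  z 137 n708 mean 670 13
px 249,165 c 682 152  size 101 151 ang 88.6  z 100 n1963 mean 682 150
px 311,167 c 679 11  size 100 152 ang 88.6  z 100 n1973 mean 679 11
[ 0.00321915 -0.00107097  0.13500518] 0.1369794358227332
[0.00071543 0.00147983 0.13641745] 0.13695354322716358
```

View pics/t9c.png

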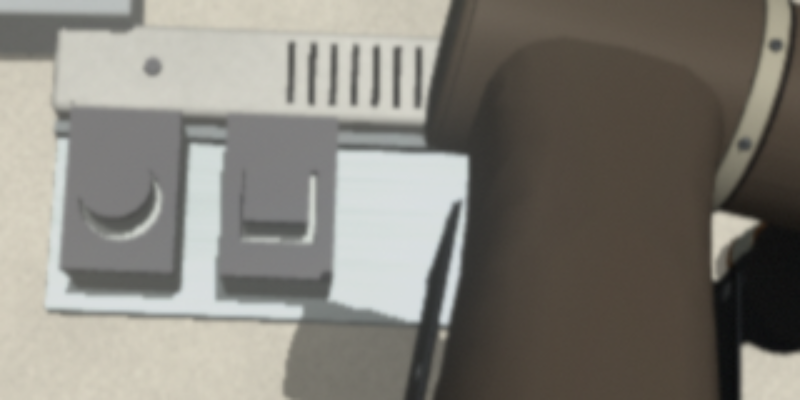

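The crop shows both pots home and level, with lids at 137 mm. Next is the switch.

```bash
python3 -m inch '[[-3,0,-40,0,0,0],[0,0,-40,0,0,0],[0,0,-40,0,0,0],[0,0,-10,0,0,0],[8,-1.5,0,0,0,0],[8,-1.5,0,0,0,0],[8,-1.5,0,0,0,0],[8,-1.5,0,0,0,0]]'|grep -E "pos|wrist"
python3 -m inch '[[8,-1.5,0,0,0,0],[8,-1.5,0,0,0,0],[8,-1.5,0,0,0,0],[8,-1.5,0,0,0,0],[6,-1,0,0,0,0],[6,-1,0,0,0,0],[4,-1,0,0,0,0],[0,0,0,0,0,0]]'|grep -E "pos|wrist"
python3 -m inch '[[3,-0.5,0,0,0,0],[3,-0.5,0,0,0,0],[0,0,0,0,0,0]]'|grep -E "pos|wrist"
```

```text
position: [0.5657, -0.3286, 0.0875]
wrist_force: [-0.5, -0.1, 0.6]
position: [0.6117, -0.3372, 0.0842]
wrist_force: [-0.1, -0.2, -0.1]
position: [0.6172, -0.3381, 0.0845]
wrist_force: [0.4, 0.4, -0.1]
```

```bash
python3 -m inch '[[3,-0.5,0,0,0,0],[3,-0.5,0,0,0,0],[0,0,0,0,0,0]]'|grep -E "pos|wrist"
python3 -m inch '[[2,-0.5,0,0,0,0],[2,-0.5,0,0,0,0],[0,0,0,0,0,0]]'|grep -E "pos|wrist"
python3 -m inch '[[2,-0.5,0,0,0,0],[2,-0.5,0,0,0,0],[0,0,0,0,0,0]]'|grep -E "pos|wrist"
python3 - <<'E'
from h import *
c=shot('scene','s10.png');cv2.imwrite('pics/s10c.png',cv2.resize(c['img'][300:420,240:400,::-1],(640,480)))
E
```

```text
position: [0.6236, -0.3392, 0.0847]
wrist_force: [-0.5, -0.1, -0.4]
position: [0.6273, -0.3402, 0.0847]
wrist_force: [0.2, 0.5, -0.6]
position: [0.6281, -0.3405, 0.0842]
wrist_force: [-9.6, 4.0, 5.1]
```

View pics/s10c.png

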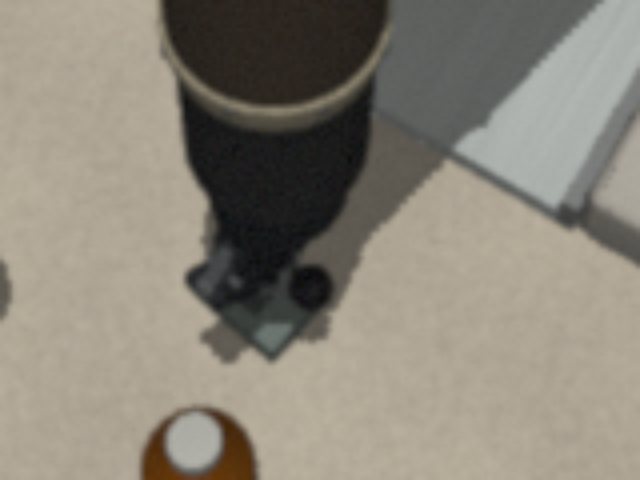

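The crop shows the lever ball at (312,287), past the fingers on the far side, and a stop force of about 10 N. The lever is at its end of travel, so I'll back off and do the final check.

```bash
python3 -m inch '[[1.5,0,0,0,0,0],[0,0,0,0,0,0]]'|grep -E "pos|wrist"
python3 -m inch '[[-15,3,0,0,0,0],[-30,5,0,0,0,0],[-38,6,0,0,0,0],[-20,0,0,0,0,0],[0,0,40,0,0,0],[0,0,40,0,0,0],[0,0,40,0,0,0],[0,0,0,0,0,0]]'|grep -E "pos|wrist"
python3 - <<'E'
from h import *
for n in('scene','top'):
    c=shot(n,n+'11.png');P=cloud(c);print(n);blobs(P,.128,.145,xr=(.6,.75),yr=(-.1,.25));blobs(P,.095,.105,xr=(.5,.78),yr=(-.1,.25));blobs(P,.08,.12,xr=(.55,.7),yr=(-.4,-.28))
print(robot.state()['time_s'])
E
```

```text
position: [0.6284, -0.3405, 0.0841]
wrist_force: [-13.2, 3.7, 7.9]
position: [0.5336, -0.3293, 0.2146]
wrist_force: [0.2, -1.1, 1.7]
scene
px 418,218 c 676 149  size 63 67 ang 21.2  z 136 n386 mean 677 147
px 395,253 c 671 10  size 63 57 ang 88.8  z 136 n451 mean 671 8
px 419,229 c 681 149  size 105 151 ang 88.3  z 99 n1059 mean 688 141
px 396,265 c 678 8  size 103 150 ang 89.5  z 99 n1256 mean 685 0
px 317,371 c 657 -350  size 25 23 ang 31.0  z 109 n109 mean 657 -351
top
px 245,162 c 676 153  size 64 64 ang 43.2  z 137 n733 mean 675 152
px 310,166 c 672 13  size 56 58 ang 89.5  z 137 n709 mean 670 13
px 249,165 c 683 152  size 101 151 ang 88.7  z 100 n1953 mean 682 150
px 311,167 c 679 11  size 100 152 ang 88.6  z 100 n1969 mean 679 11
px 253,178 c 655 139  size 12 50 ang 30.1  z 100 n35 mean 652 140
31.4167
```

View pics/scene11.png

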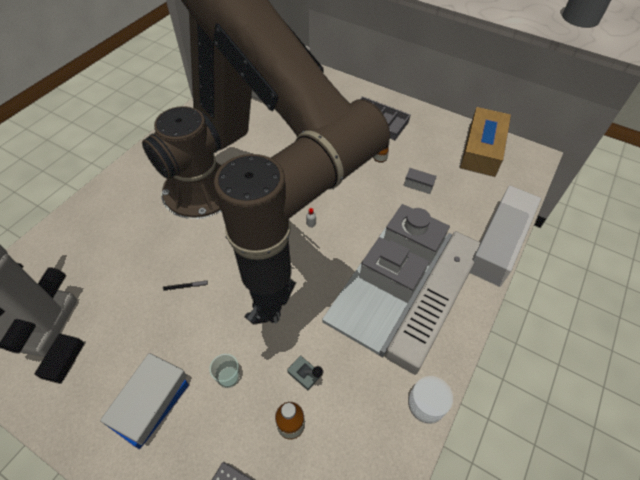

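The scene view shows both blocks loaded at px (418,218) and (395,253). The lever ball at (317,371) is over to the on side, and the bottles and beaker are upright.

```bash
python3 -c "
from plant import robot
print(robot.finish_job())"
```

```text
the job is handed in; nothing more can be done
None
```

I handed the job in at about 31 s on the robot's clock: the round and square blocks lie against the rail with their pots seated level, the oblong pot was left because its block is absent, the switch is fully on, and no bottle, jar or beaker was knocked over; the judge's result was not shown.

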